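Swing out the rest arm and hang up the ear defenders

ROBOT

A 7-joint arm with a two-finger parallel gripper is mounted at the origin on the work surface. World frame = base frame: x ahead of the robot, y to its left, z up, the work surface at z = 0. Lengths are in m, angles in rad, forces in N, time in s.
With the tool pointing down it reaches from about 0.425 to 0.875 m from the base axis. Payload 9.9 kg.
Tool frame: the origin (TCP) lies at the very end of the fingers, on their centre line; the grasp point (between the pads) lies 19 mm behind it; z points along the fingers, y is the line along which they close (so a half turn about z gives the same grasp; the last joint's range is limited). The gripper opens to 85 mm and grips with 20 to 120 N. Pads are 22 mm wide; open, the fingers measure 114 mm over their backs; the gripper's body (76 mm by 85 mm) begins 54 mm behind the grasp point. The pads swing forward as they close: fully open they stand 13 mm farther back than shut.
Start: joints at [-1.25, 0.576, 0.025, 1.437, -0.015, 1.129, -0.057], TCP at [0.266, 0.62, 0.2] pointing down, gripper open.
Joint ranges: [-2.76, 2.76], [-0.34, 2.15], [-1.52, 1.57], [0.19, 2.46], [-1.09, 4.23], [0.17, 1.99], [-2.82, 2.82]. Speed limits (rad/s): [2.22, 2.22, 3.01, 3.01, 3.14, 3.14, 3.14].

INTERFACE

Orientations are given as a unit quaternion [w, x, y, z].
In Python, from rig import observe, optics, workorder gives the robot as it stands. The module is installed in compiled form; this text tells all that it offers.
- The arm moves only by the tool jog_arm, never from a script. Its arguments are lists of equal length, an entry for each row: "claw": the gripper's target within -1 to 1 (fully open at 1, half-way at 0, shut at -1); "linear": the shift along the tool's x, y, z in cm, a list of three; "rotation": the turn, a rotation vector about the tool's x, y, z in rad, a list of three. A call has 1 to 10 rows; each row is the pose to reach, as a shift and turn from the pose commanded when the call began, along the tool's axes at that moment; what a row does not reach only later rows make up. A row lasts 1/10 s, in which the tool goes at most 50 mm and 8.59 degrees, less where a joint would pass 70% of its speed; a pose out of reach is approached as far as the arm can. A call with a gripper value outside its range is refused whole. The fingers move at their own pace and stop on an object; "grip_force" is the grip in N (left out, the last holds). Time passes only in rows, so rows that repeat a pose let the fingers close. It gives the time, the measured TCP pose, the force, the opening and the grip force at its end, in the units of the state.
- observe(): the state, without advancing time (a new reading comes with each control period).
- optics.capture(name): name is "scene" or "top" or "wrist"; returns a dict with "img" (420x560x3 uint8, red, green, blue), "intrinsics" (3x3 intrinsics, pixels), "cam_to_world" (4x4, takes a point from camera to world coordinates); the wrist camera has in their place "tool_from_camera" (4x4, takes a point from camera to tool coordinates, whose origin is the TCP and whose axes are the flange's). Camera axes: x right, y down, z forward; pixel columns grow to the right and rows downward; lengths in m; the calibration is good to about 2 mm. The wrist camera is an equidistant fisheye: a pixel r from the principal point sees the ray r / f radians off the axis. A picture is of the moment at which its call begins: read the wrist's pose just before it. There is no depth.
- workorder.sign_off(): hands the job in; it is judged then, once.
The state is a dict: "t": time; "q": joint angles; "qvel": joint speeds; "tau": joint torques, N m; "tcp_pos": TCP position; "ee_rot": TCP orientation; "force": force on the tool from outside, world axes, zero at the start; "wrist_torque": the same for the moment, N m; "gripper_width": finger opening in m; "gripper_force": force on a finger pad.
Only numpy, scipy, OpenCV 4.12 (cv2) and the standard library are available. Lean on these libraries where they do the work, as an engineer would, in place of code of your own. Each camera call takes 0.05 s, during which the arm holds its last target. There are 200 camera calls.

TASK

Put the ear defenders away on the bench stand: first swing the stand's folded arm out until it meets its stop, clear of the little drawer chest, while the ear defenders still stand on the bench. Then hang the ear defenders over the middle of the arm by their headband, one cup on each side of the bar, lowering them gently on to it rather than dropping them, and let go so that they hang still. Do not let them fall over, and leave the cup, box, tape and screwdriver where they are.

Things in the scene. Friction and masses are not known exactly. Their poses are not given: they have to be found in the camera images.
- hang_arm (a joint): Angle of the stand's swing arm in the horizontal plane: 0 folded back over the drawer chest, 1.57 swung fully out against its hard stop, 90 degrees from the chest. It grows clockwise seen from above. A stiff hinge (0.25 N m dry friction, about 1.5 N at the peg) keeps the arm where it is left.
- pivot (a point): The arm's vertical pivot, on the axis of the post, at the height of the bar's centre line (172 mm above the bench). Fixed to the stand: its x axis is the direction of the arm at joint 0, its -y axis the direction of the arm at 1.57. The steel post under it is 22 mm in diameter; the hub on it is 32 mm in diameter and ends 17 mm above this point.
- stand: Fixed bench stand that carries the arm: dark steel foot plate 250 x 90 x 10 mm with the post at its origin (on the bench, under the pivot); the plate runs from 50 mm behind the post to 200 mm ahead along its x axis, 45 mm to either side. On the plate, under the folded arm, stands a grey drawer chest 130 x 80 mm, 60 to 190 mm ahead of the post, its top 100 mm above the bench, so nothing can hang from the folded arm.
- bar_mid (a point): Point on top of the bar, 110 mm from the pivot, 180 mm above the bench: where the ear defenders are to hang. x axis along the bar away from the pivot, z up. The arm is a level round steel bar, 16 mm in diameter, its free end 185 mm from the pivot.
- peg_top (a point): Centre of the top face of the peg at the free end of the bar, 217 mm above the bench, 172 mm from the pivot. The upright round steel peg is 16 mm in diameter; it can be pinched from above to swing the arm, and keeps things from sliding off. It shows 37 mm above the bar's top.
- ear_defenders: Rigid ear defenders (about 0.3 kg) standing upright on their two cups, headband up, 160 mm wide over the cups, 186 mm high. Origin on the bench, midway between the cups; x axis through the loop (fore and aft), y axis from cup to cup, z up; the same either way round. Cups of black plastic are 70 mm along x and 92 mm high; with their cushions they leave a 72 mm gap between them along y. The headband is a 30 mm wide, 6 mm thick strip.
- crown (a point): Middle of the underside of the headband's crown, 150 mm above the ear defenders' origin: the spot that rests on the bar. Axes as the ear defenders'. The band's underside is flat for 13 mm to each side along y, then slopes down to the cups.
- crown_pad (a point): Middle of the rubber pad on top of the crown, 20 mm above the crown's underside. The pad is 34 mm along x, 56 mm along y and 32 mm high, its top 36 mm above the crown's underside; it is the place to grip, from above. Fingers that straddle it along x must stay above the crown's underside, or they meet the bar.
- coffee_cup: Bystander: closed paper coffee cup, 82 mm across at the lid, 116 mm high, origin under its centre.
- project_box: Bystander: open pale plastic box 150 x 200 x 75 mm, origin under its centre.
- tape_roll: Bystander: roll of tape lying flat, 104 mm across, 45 mm high, origin under its centre.
- screwdriver: Bystander: screwdriver lying on the bench along its x axis, origin under its middle.
There are look-alikes about, which are no part of the job. What is shaped like the ear_defenders but green or red is not meant.

How it is judged:
By the outcome, as a careful person would: the job done as asked, in the order asked, and still so for the second after the job is handed in, with the robot touching nothing.
It also fails if it takes over 67 s, if anything falls off the work surface, if the arm or the gripper's body presses on something with over 40 N, if the wrist force passes 120 N, or if a joint passes its speed limit or range.

## Working session

There is one attempt and no reset: what is moved stays moved. The work goes in short steps, Python scripts to look and compute and a tool call to move; the robot and the scene stay as the last step left them, time stands still between calls to the robot, and variables do not carry over. Pictures are saved under pics/ and viewed, at most 10 in all, crops included, and the job is handed in when it is done.

Besides the shell and the picture viewer there is one more tool, called after "Request:" as name(argument=value, ...), one argument or row to a line, values as JSON. jog_arm: Moves the arm, as the interface text tells. Its arguments: {"type":"object","properties":{"claw":{"type":"array","items":{"type":"number"}},"linear":{"type":"array","items":{"type":"array","items":{"type":"number"}}},"rotation":{"type":"array","items":{"type":"array","items":{"type":"number"}}},"grip_force":{"type":"number"}},"required":["claw","linear","rotation"]}

```bash
mkdir -p pics; cat > h.py <<'E'
import numpy as np, cv2
from rig import observe, optics, workorder
from scipy.spatial.transform import Rotation as R
def tcp():
    s=observe(); q=s["ee_rot"]; return s, R.from_quat([q[1],q[2],q[3],q[0]]).as_matrix(), np.array(s["tcp_pos"])
def shot(n,f):
    c=optics.capture(n); cv2.imwrite("pics/"+f,c["img"][:,:,::-1]); np.savez("pics/"+f[:-4],**c); return c
def ray(c,u,v):
    K=np.array(c["intrinsics"]);d=np.linalg.inv(K)@[u,v,1];T=np.array(c["cam_to_world"]);return T[:3,3],T[:3,:3]@d
def onz(c,u,v,z):
    o,d=ray(c,u,v);return o+d*(z-o[2])/d[2]
def proj(c,p):
    T=np.array(c["cam_to_world"]);q=np.array(c["intrinsics"])@(T[:3,:3].T@(np.array(p)-T[:3,3]));return q[:2]/q[2]
E
python3 - <<'E'
from h import *
a=shot("top","top1.png");b=shot("scene","sc1.png")
cv2.imwrite("pics/both.png",np.hstack([cv2.resize(a["img"],(400,300)),cv2.resize(b["img"],(400,300))])[:,:,::-1])
s,M,p=tcp();print(s["t"],p,M.round(3));print(a["cam_to_world"].round(3),a["intrinsics"])
E
```

```text
0.1 [0.26563129 0.62003703 0.19913909] [[-0.919  0.394 -0.001]
 [ 0.394  0.919 -0.001]
 [-0.    -0.002 -1.   ]]
[[-0.062 -0.978  0.201  0.23 ]
 [-0.998  0.061 -0.009 -0.04 ]
 [-0.004 -0.201 -0.98   1.539]
 [ 0.     0.     0.     1.   ]] [[538.73375012   0.         266.24570025]
 [  0.         538.73375012 216.20289374]
 [  0.           0.           1.        ]]
```

View pics/top1.png

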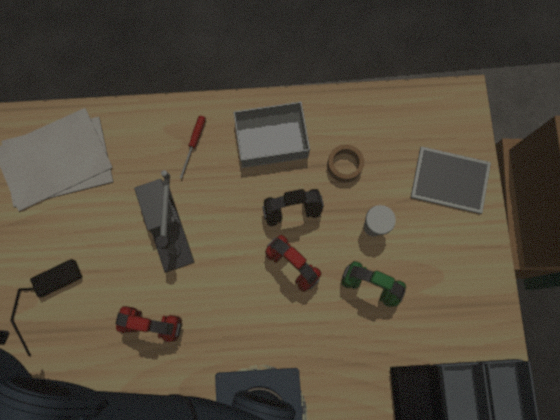

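View pics/sc1.png

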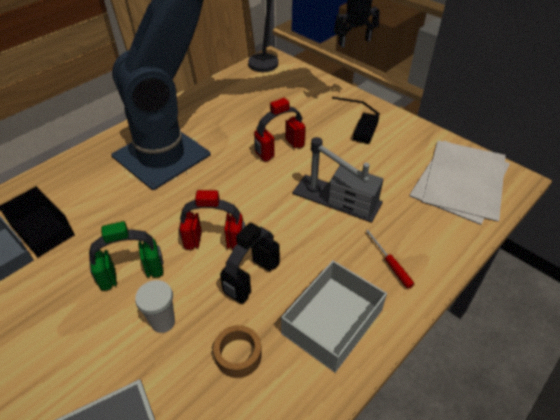

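The black pair at top (293,203) / scene (250,262) is the one meant. The red pairs, top (293,262) and (148,325), and the green pair, top (373,283), are look-alikes. I'll enlarge a crop to confirm.

```bash
python3 - <<'E'
import cv2
a=cv2.imread("pics/top1.png")[160:280,130:335]
a=cv2.convertScaleAbs(a,alpha=2,beta=10)
cv2.imwrite("pics/crop1.png",cv2.resize(a,(780,457),interpolation=cv2.INTER_CUBIC))
E
```

```text
(no output)
```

View pics/crop1.png

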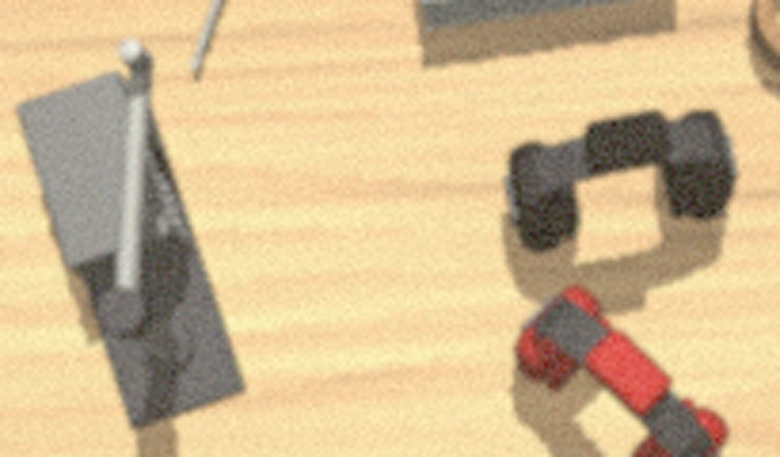

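The crop shows the black pair, pad at crop (627,139), with the peg at (133,48), the hub at (125,308) and the plate's near corners at (137,428) and (243,390).

```bash
python3 - <<'E'
from h import *
a=np.load("pics/top1.npz"); k=780/205
f=lambda x,y,z: onz(a,130+x/k-.5+.5/k,160+y/k-.5+.5/k,z)
peg=f(133,48,.217);hub=f(125,305,.189);pad=f(627,139,.184)
pl=f(588,148,.186);pr=f(666,126,.186)
c1=f(137,428,.01);c2=f(243,390,.01); t1=f(18,105,.1);t2=f(112,72,.1)
for n in "peg hub pad pl pr c1 c2 t1 t2".split(): print(n,globals()[n].round(4))
# scene check
b=np.load("pics/sc1.npz")
for p in (peg,hub,pad): print(proj(b,p))
d=peg-hub;print(np.hypot(*d[:2]),np.degrees(np.arctan2(d[1],d[0])))
e=c1-c2; print("stand x from plate edge",np.degrees(np.arctan2(e[1],e[0]))-90, "t", np.degrees(np.arctan2(*(t1-t2)[1::-1]))-90)
g=pl-pr;print("pad yaw",np.degrees(np.arctan2(g[1],g[0])),np.hypot(*g[:2]))
E
```

```text
peg [0.6316 0.1998 0.217 ]
hub [0.4624 0.2145 0.189 ]
pad [ 0.5562 -0.1282  0.184 ]
pl [ 0.5511 -0.1012  0.186 ]
pr [ 0.5631 -0.1552  0.186 ]
c1 [0.3998 0.2414 0.01  ]
c2 [0.4233 0.1615 0.01  ]
t1 [0.6295 0.3054 0.1   ]
t2 [0.65   0.2368 0.1   ]
[366.43502188 164.55949466]
[317.35033992 140.68874614]
[248.71771553 230.66296944]
0.16985750412223535 -4.949088667734505
stand x from plate edge 16.387942123789244 t 16.642911285551847
pad yaw 102.54832822741801 0.05529373956099922
```

Request:
jog_arm(
  claw=[1,1,1,1,1,1,1,1,1,1],
  linear=[
    [-3,-1.5,-3],
    [-8,-4,-6],
    [-50.2,-24.2,-10],
    [-50.2,-24.2,-10],
    [-50.2,-24.2,-10],
    [-50.2,-24.2,-10],
    [-50.2,-24.2,-10],
    [-50.2,-24.2,-10],
    [-50.2,-24.2,-10],
    [-50.2,-24.2,-10],
  ],
  rotation=[
    [0,0,0],
    [0,0,0],
    [0,0,-0.32],
    [0,0,-0.32],
    [0,0,-0.32],
    [0,0,-0.32],
    [0,0,-0.32],
    [0,0,-0.32],
    [0,0,-0.32],
    [0,0,-0.32],
  ],
  grip_force=40,
)

```text
t: 1.1
tcp_pos: [0.5791, 0.2599, 0.292]
ee_rot: [-0.0, 0.042, 0.999, -0.0]
force: [0.0, 0.9, -0.8]
gripper_width: 0.0853
gripper_force: 0.0
```

Request:
jog_arm(
  claw=[1,1,1,1,1],
  linear=[
    [-3,-3,1],
    [-5.7,-5.5,2],
    [-5.7,-5.5,2],
    [-5.7,-5.5,2],
    [-5.7,-5.5,2],
  ],
  rotation=[
    [0,0,0],
    [0,0,0],
    [0,0,0],
    [0,0,0],
    [0,0,0],
  ],
)

```text
t: 1.6
tcp_pos: [0.6296, 0.2035, 0.272]
ee_rot: [-0.0, 0.042, 0.999, 0.0]
force: [-0.0, -0.2, -0.1]
gripper_width: 0.0853
gripper_force: 0.0
```

```bash
cat >> h.py <<'E'
def delta(target,yaw):
    s,M,p=tcp();d=M.T@(np.array(target)-p)*100
    y=np.arctan2(M[1,1],M[0,1]); print("t",s["t"],"tcp",p.round(4),"yaw",np.degrees(y).round(1),"lin",d.round(2),"rotz",round(-(np.radians(yaw)-y),3),"F",np.round(s["force"],1))
def wproj(c,p,M,t):  # world->wrist pixel
    T=np.array(c["tool_from_camera"]);q=T[:3,:3].T@(M.T@(np.array(p)-t)-T[:3,3]);K=c["intrinsics"]
    th=np.arctan2(np.hypot(q[0],q[1]),q[2]);ph=np.arctan2(q[1],q[0]);return K[0,2]+K[0,0]*th*np.cos(ph),K[1,2]+K[0,0]*th*np.sin(ph)
def wonz(c,u,v,z,M,t):
    K=c["intrinsics"];T=np.array(c["tool_from_camera"]);x=u-K[0,2];y=v-K[1,2];r=np.hypot(x,y);th=r/K[0,0]
    d=M@T[:3,:3]@np.array([np.sin(th)*x/r,np.sin(th)*y/r,np.cos(th)]);o=t+M@T[:3,3];return o+d*(z-o[2])/d[2]
E
python3 - <<'E'
from h import *
delta([.6316,.1998,.19],85)
s,M,p=tcp();c=shot("wrist","w1.png");print(wproj(c,[.6316,.1998,.217],M,p),wproj(c,[.4615,.2145,.189],M,p))
E
```

```text
t 1.6 tcp [0.6296 0.2035 0.272 ] yaw 85.2 lin [-0.23 -0.36  8.2 ] rotz 0.004 F [-0.  -0.2 -0.1]
(np.float64(273.47431339587035), np.float64(217.2191756598025)) (np.float64(274.4003828054602), np.float64(-1.0635038427915617))
```

View pics/w1.png

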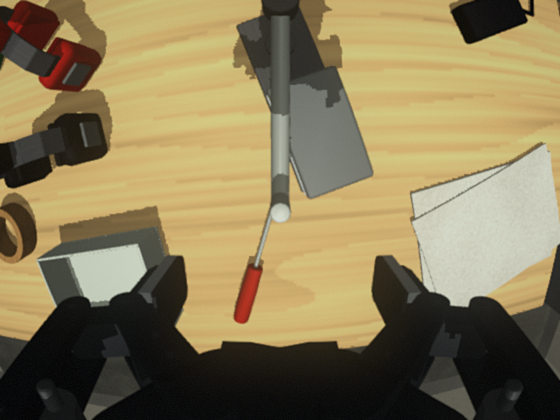

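The wrist view shows the peg top at (280,212), about 6 px from the prediction. The hub is at about (281,5).

```bash
python3 - <<'E'
from h import *
s,M,p=tcp();c=np.load("pics/w1.npz");w=wonz(c,280,212,.217,M,p);print(w,wonz(c,281,5,.189,M,p));delta([w[0],w[1],.19],85)
E
```

```text
[0.62812026 0.20512742 0.217     ] [0.46735529 0.21940568 0.189     ]
t 1.65 tcp [0.6296 0.2037 0.2723] yaw 85.3 lin [0.16 0.12 8.23] rotz 0.005 F [1.2 0.4 0.7]
```

Request:
jog_arm(
  claw=[1,1,1,1,-1,-1,-1,-1,-1,-1],
  linear=[
    [0,0,3],
    [0.1,0,6],
    [0.1,0,8.2],
    [0.1,0,8.2],
    [0.1,0,8.2],
    [0.1,0,8.2],
    [0.1,0,8.2],
    [0.1,0,8.2],
    [0.1,0,8.2],
    [0.1,0,8.2],
  ],
  rotation=[
    [0,0,0],
    [0,0,0],
    [0,0,0],
    [0,0,0],
    [0,0,0],
    [0,0,0],
    [0,0,0],
    [0,0,0],
    [0,0,0],
    [0,0,0],
  ],
)

```text
t: 2.65
tcp_pos: [0.6295, 0.2021, 0.1903]
ee_rot: [0.0, 0.042, 0.999, 0.0]
force: [0.0, 0.7, -0.1]
gripper_width: 0.0002
gripper_force: 0.0
```

```bash
python3 - <<'E'
from h import *
s,M,p=tcp();print(p,s["gripper_width"],s["gripper_force"],s["force"])
# arc rows in tool axes: pivot at distance .172 along +tool x (approx, towards hub)
piv=np.array([.463,.2165]);r=p[:2]-piv;print(np.hypot(*r),np.degrees(np.arctan2(r[1],r[0])))
n=20;tot=np.degrees(np.arctan2(r[1],r[0]))+73.5
for k in range(1,n+1):
    th=np.radians(-tot*k/n);d=np.array([[np.cos(th),-np.sin(th)],[np.sin(th),np.cos(th)]])@r-r
    print(k,(M.T@[d[0],d[1],0]*100).round(1)[:2],round(-th,3))
E
```

```text
[0.62948161 0.2020814  0.19028717] 0.00015033807102543325 0.0 [ 0.03871765  0.67250319 -0.11469196]
0.167104826326403 -4.949909315423152
1 [ 0. -1.] 0.06
2 [ 0.1 -2. ] 0.12
3 [ 0.3 -3. ] 0.179
4 [ 0.5 -4. ] 0.239
5 [ 0.7 -4.9] 0.299
6 [ 1.1 -5.9] 0.359
7 [ 1.5 -6.8] 0.419
8 [ 1.9 -7.7] 0.479
9 [ 2.4 -8.6] 0.538
10 [ 2.9 -9.4] 0.598
11 [  3.5 -10.2] 0.658
12 [  4.1 -11. ] 0.718
13 [  4.8 -11.7] 0.778
14 [  5.5 -12.4] 0.837
15 [  6.3 -13.1] 0.897
16 [  7.1 -13.7] 0.957
17 [  7.9 -14.2] 1.017
18 [  8.8 -14.7] 1.077
19 [  9.7 -15.1] 1.137
20 [ 10.6 -15.5] 1.196
```

The gripper shut on nothing, so I'll look again.

```bash
python3 - <<'E'
from h import *
a=shot("wrist","w2.png");b=shot("scene","sc2.png")
x=cv2.convertScaleAbs(b["img"][100:220,280:440],alpha=1.8)
cv2.imwrite("pics/v2.png",np.hstack([cv2.resize(a["img"],(400,300)),cv2.resize(x,(400,300),interpolation=cv2.INTER_CUBIC)])[:,:,::-1])
E
```

```text
(no output)
```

View pics/v2.png

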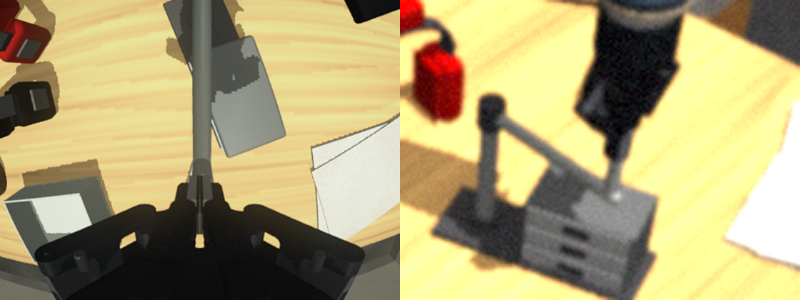

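```bash
python3 - <<'E'
from h import *
s,M,p=tcp();a=np.load("pics/w2.npz");b=np.load("pics/sc2.npz");t=np.load("pics/top1.npz")
print(a["tool_from_camera"].round(3),a["intrinsics"].round(1))
print("tcp in wrist",wproj(a,p,M,p),"peg",wproj(a,[.63,.203,.217],M,p),"tcp in scene",proj(b,p),proj(b,[.63,.203,.217]))
x=a["img"][200:300,210:350];y=cv2.convertScaleAbs(b["img"][140:210,330:410],alpha=1.6)
cv2.imwrite("pics/v3.png",np.hstack([cv2.resize(x,(420,300),interpolation=2),cv2.resize(y,(343,300),interpolation=2)])[:,:,::-1])
E
```

```text
[[-0.    -0.965 -0.263  0.067]
 [ 1.    -0.001  0.001  0.   ]
 [-0.001 -0.263  0.965 -0.173]
 [ 0.     0.     0.     1.   ]] [[325.2   0.  279.2]
 [  0.  325.2 208. ]
 [  0.    0.    1. ]]
tcp in wrist (np.float64(278.2001084462552), np.float64(241.2328267967876)) peg (np.float64(280.08556664988146), np.float64(261.70931618448554)) tcp in scene [364.86718112 171.81882854] [366.68102136 163.63283281]
```

View pics/v3.png

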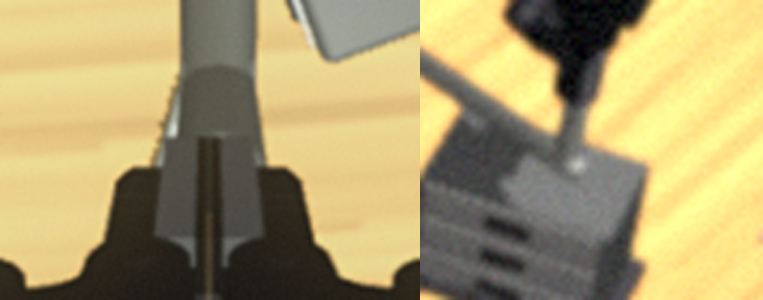

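```bash
python3 - <<'E'
from h import *
s,M,p=tcp();a=np.load("pics/w2.npz");b=np.load("pics/sc2.npz")
print("peg/bar junction z.18",wonz(a,282.5,222,.18,M,p).round(4))
p1=np.array([.6296,.2036,.2722])
w1=np.load("pics/w1.npz")
print("w1 top at z",[(z,wonz(w1,280,212,z,M,p1).round(4)[:2]) for z in (.19,.217)], "w1 junction(280,178)",wonz(w1,280,178,.18,M,p1).round(4))
# bar widths in row 180 (w2), row 130 (w1): gradients
for n,c,r in (("w2",a,150),("w2",a,200),("w1",w1,100),("w1",w1,140)):
    g=c["img"][r,240:330].astype(int); print(n,r,' '.join(map(str,(g[:,0]-g[:,2])[20:65])))
# scene: peg top/bottom
t=np.load("pics/sc1.npz");print("scene1 expected top/base/barend",proj(t,[.63,.203,.217]),proj(t,[.63,.203,.18]),proj(t,[.63,.203,.164]))
top=np.load("pics/top1.npz");print("top expected",proj(top,[.63,.203,.217]),proj(top,[.63,.203,.18]))
y=cv2.convertScaleAbs(t["img"][135:215,300:400],alpha=1.8)
y2=cv2.convertScaleAbs(top["img"][160:260,130:210],alpha=2)
cv2.imwrite("pics/v4.png",np.hstack([cv2.resize(y,(500,400),interpolation=2),cv2.resize(y2,(300,375),interpolation=2)[:375].repeat(1,0) if 0 else cv2.resize(y2,(300,400),interpolation=2)])[:,:,::-1])
E
```

```text
peg/bar junction z.18 [0.6214 0.2053 0.18  ]
w1 top at z [(0.19, array([0.6358, 0.2044])), (0.217, array([0.6281, 0.2049]))] w1 junction(280,178) [0.6095 0.2067 0.18  ]
w2 150 98 98 96 97 96 97 96 99 100 66 23 12 12 13 14 13 14 12 11 11 10 10 10 10 10 9 9 9 10 9 9 7 8 7 8 10 5 5 5 3 3 3 3 4 4
w2 200 97 98 95 96 96 95 94 96 98 92 41 14 14 13 15 15 14 13 15 14 13 11 13 12 11 9 12 11 11 11 10 13 12 9 16 54 88 93 89 91 89 91 90 94 90
w1 100 86 86 86 89 88 76 38 7 7 8 11 10 12 8 9 9 8 8 8 8 5 6 5 8 6 6 7 8 7 5 4 4 5 2 3 4 4 4 5 3 5 2 4 3 3
w1 140 91 92 93 90 92 92 90 91 92 93 81 28 5 7 10 7 8 10 7 8 8 7 8 7 9 7 8 8 7 8 5 6 6 4 5 5 5 2 4 5 5 5 3 3 4
scene1 expected top/base/barend [366.68102136 163.63283281] [364.76808541 174.72132217] [363.96735103 179.36284432]
top expected [163.36185475 172.9347856 ] [166.06096305 176.89357792]
```

View pics/v4.png

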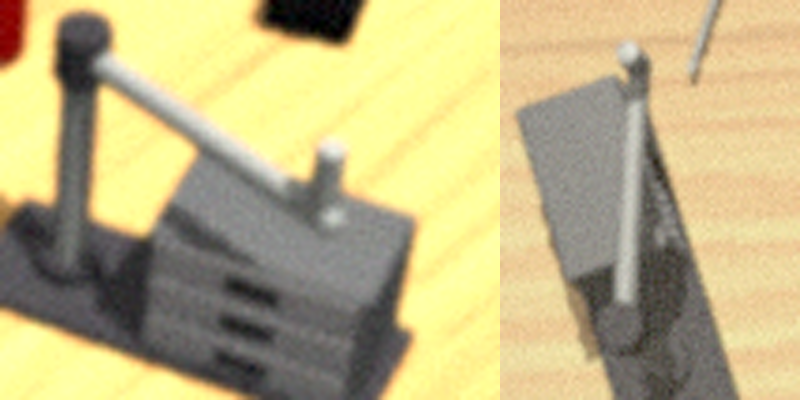

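The views agree on the peg's position: scene (366,165), top (163,173), and the wrist bar/peg junction. The shut fingertips cover the peg's top in both the wrist and scene pictures, so they are just above it, higher than the TCP reading suggests. I'll open, go lower (safe either way, since the fingers straddle the bar) and close again.

Request:
jog_arm(
  claw=[1,1,1,1,1,1,1,1,1,1],
  linear=[
    [0,0,0],
    [0,0,0],
    [0,0,0],
    [0,0,0],
    [0,0,0],
    [0,0,0.5],
    [0,0,1],
    [0,0,1.5],
    [0,0,2],
    [0,0,2.5],
  ],
  rotation=[
    [0,0,0],
    [0,0,0],
    [0,0,0],
    [0,0,0],
    [0,0,0],
    [0,0,0],
    [0,0,0],
    [0,0,0],
    [0,0,0],
    [0,0,0],
  ],
)

```text
t: 3.75
tcp_pos: [0.6293, 0.2021, 0.1644]
ee_rot: [-0.0, 0.042, 0.999, -0.0]
force: [0.2, -0.0, -0.5]
gripper_width: 0.0851
gripper_force: 0.0
```

Request:
jog_arm(
  claw=[-1,-1,-1,-1,-1,-1,-1,-1,-1,-1],
  linear=[
    [0,0,0],
    [0,0,0],
    [0,0,0],
    [0,0,0],
    [0,0,0],
    [0,0,0],
    [0,0,0],
    [0,0,0],
    [0,0,0],
    [0,0,0],
  ],
  rotation=[
    [0,0,0],
    [0,0,0],
    [0,0,0],
    [0,0,0],
    [0,0,0],
    [0,0,0],
    [0,0,0],
    [0,0,0],
    [0,0,0],
    [0,0,0],
  ],
)

```text
t: 4.75
tcp_pos: [0.6295, 0.2023, 0.1654]
ee_rot: [0.0, 0.042, 0.999, 0.0]
force: [-0.6, 0.0, 5.4]
gripper_width: 0.0142
gripper_force: 39.1
```

Request:
jog_arm(
  claw=[-1,-1,-1,-1,-1,-1,-1,-1,-1,-1],
  linear=[
    [0,-1,0],
    [0.1,-2,0],
    [0.3,-3,0],
    [0.5,-4,0],
    [0.7,-5,0],
    [1.1,-6,0],
    [1.5,-6.9,0],
    [1.9,-7.8,0],
    [2.4,-8.7,0],
    [3.0,-9.6,0],
  ],
  rotation=[
    [0,0,0.06],
    [0,0,0.12],
    [0,0,0.18],
    [0,0,0.24],
    [0,0,0.3],
    [0,0,0.36],
    [0,0,0.42],
    [0,0,0.48],
    [0,0,0.54],
    [0,0,0.6],
  ],
)

```text
t: 5.75
tcp_pos: [0.5914, 0.1094, 0.1654]
ee_rot: [0.0, 0.337, 0.942, 0.001]
force: [-1.5, 2.0, 5.9]
gripper_width: 0.0144
gripper_force: 39.3
```

```bash
python3 - <<'E'
from h import *
s,M,p=tcp();print(p,s["gripper_width"],s["force"]);delta([.510,.050,.1654],16.5)
piv=np.array([.460,.2165]);r=p[:2]-piv;a=np.degrees(np.arctan2(r[1],r[0]));print(np.hypot(*r),a)
n=10;tot=a+73.5
for k in range(1,n+4):
    th=np.radians(-tot*k/n);d=np.array([[np.cos(th),-np.sin(th)],[np.sin(th),np.cos(th)]])@r-r
    print(k,(M.T@[d[0],d[1],0]*100).round(1)[:2],round(-th,3))
E
```

```text
[0.59141242 0.10937751 0.16537025] 0.014383355901414473 [-1.51604537  1.99073423  5.90848147]
t 5.75 tcp [0.5914 0.1094 0.1654] yaw 50.7 lin [ 2.53 -9.75 -0.01] rotz 0.596 F [-1.5  2.   5.9]
0.16954189079548346 -39.18563144896747
1 [ 0. -1.] 0.06
2 [ 0.1 -2. ] 0.12
3 [ 0.3 -3. ] 0.18
4 [ 0.5 -4. ] 0.24
5 [ 0.7 -5. ] 0.299
6 [ 1.1 -6. ] 0.359
7 [ 1.4 -6.9] 0.419
8 [ 1.9 -7.8] 0.479
9 [ 2.4 -8.7] 0.539
10 [ 2.9 -9.6] 0.599
11 [  3.5 -10.4] 0.659
12 [  4.2 -11.2] 0.719
13 [  4.9 -11.9] 0.779
```

Request:
jog_arm(
  claw=[-1,-1,-1,-1,-1,-1,-1,-1,-1,-1],
  linear=[
    [0,-1,0],
    [0.1,-2,0],
    [0.3,-3,0],
    [0.5,-4,0],
    [0.7,-5,0],
    [1.1,-6,0],
    [1.4,-6.9,0],
    [1.9,-7.8,0],
    [2.2,-8.3,0],
    [2.4,-8.7,0],
  ],
  rotation=[
    [0,0,0.06],
    [0,0,0.12],
    [0,0,0.18],
    [0,0,0.24],
    [0,0,0.3],
    [0,0,0.36],
    [0,0,0.42],
    [0,0,0.48],
    [0,0,0.51],
    [0,0,0.54],
  ],
)

```text
t: 6.75
tcp_pos: [0.5178, 0.0569, 0.1653]
ee_rot: [0.0, 0.575, 0.818, 0.0]
force: [0.3, 1.3, 5.0]
gripper_width: 0.0146
gripper_force: 39.3
```

Request:
jog_arm(
  claw=[-1,-1,-1,-1,-1],
  linear=[
    [0,-0.3,0],
    [0.1,-0.6,0],
    [0.1,-0.9,0],
    [0.1,-1.2,0],
    [0.1,-1.2,0],
  ],
  rotation=[
    [0,0,0.02],
    [0,0,0.04],
    [0,0,0.06],
    [0,0,0.06],
    [0,0,0.06],
  ],
)

```text
t: 7.25
tcp_pos: [0.5067, 0.0532, 0.1653]
ee_rot: [0.001, 0.599, 0.801, 0.0]
force: [0.6, -2.2, 6.5]
gripper_width: 0.0141
gripper_force: 39.5
```

Request:
jog_arm(
  claw=[-1,-1,-1,-1,-1],
  linear=[
    [0,-0.2,0],
    [0,-0.4,0],
    [0.1,-0.6,0],
    [0.1,-0.8,0],
    [0.1,-0.8,0],
  ],
  rotation=[
    [0,0,0],
    [0,0,0],
    [0,0,0],
    [0,0,0],
    [0,0,0],
  ],
)

```text
t: 7.75
tcp_pos: [0.5067, 0.0531, 0.1657]
ee_rot: [0.006, 0.599, 0.801, 0.005]
force: [31.0, 1.2, -22.7]
gripper_width: 0.0142
gripper_force: 39.6
```

It's against the stop: 31 N and no further motion. Unload, release and rise.

Request:
jog_arm(
  claw=[-1,-1,1,1,1,1,1,1,1,1],
  linear=[
    [-0.1,0.6,0],
    [-0.1,0.8,0],
    [-0.1,0.8,0],
    [-0.1,0.8,0],
    [-0.1,0.8,0],
    [-0.1,0.8,0],
    [-0.1,0.8,-1],
    [-0.1,0.8,-4],
    [-0.1,0.8,-8],
    [-0.1,0.8,-12],
  ],
  rotation=[
    [0,0,0],
    [0,0,0],
    [0,0,0],
    [0,0,0],
    [0,0,0],
    [0,0,0],
    [0,0,0],
    [0,0,0],
    [0,0,0],
    [0,0,0],
  ],
)

```text
t: 8.75
tcp_pos: [0.5056, 0.0534, 0.287]
ee_rot: [-0.0, 0.599, 0.801, -0.0]
force: [0.8, 0.4, -0.4]
gripper_width: 0.0854
gripper_force: 0.0
```

```bash
python3 - <<'E'
from h import *
delta([.5562,-.1282,.33],12.5)
E
```

```text
t 8.75 tcp [0.5056 0.0534 0.287 ] yaw 16.4 lin [-18.85  -0.26  -4.3 ] rotz 0.067 F [ 0.8  0.4 -0.4]
```

```bash
python3 - <<'E'
from h import *
w1=np.load("pics/w1.npz");I=np.eye(3)
for z in (0,-.013,-.026,-.04):
    print(z,[np.round(wproj(w1,[x,-.0425,z],I,np.zeros(3))) for x in (.011,-.011)])
w2=np.load("pics/w2.npz")
for z in (0,-.013,-.027): print("shut",z,[np.round(wproj(w2,[x,0,z],I,np.zeros(3))) for x in (.011,-.011)])
t=shot("top","top2.png")
# blobs
hsv=cv2.cvtColor(t["img"],cv2.COLOR_RGB2HSV)
y=cv2.convertScaleAbs(t["img"][150:280,130:340],alpha=2)
cv2.imwrite("pics/v5.png",cv2.resize(y,(800,495),interpolation=2)[:,:,::-1])
s=observe();print(np.round(s["q"],2))
E
```

```text
0 [array([204., 223.]), array([206., 258.])]
-0.013 [array([198., 230.]), array([202., 267.])]
-0.026 [array([192., 239.]), array([196., 278.])]
-0.04 [array([185., 249.]), array([190., 291.])]
shut 0 [array([278., 223.]), array([278., 259.])]
shut -0.013 [array([278., 231.]), array([278., 269.])]
shut -0.027 [array([278., 240.]), array([278., 281.])]
[-0.51  0.27  0.42  1.73 -0.12  1.17  0.22]
```

View pics/v5.png

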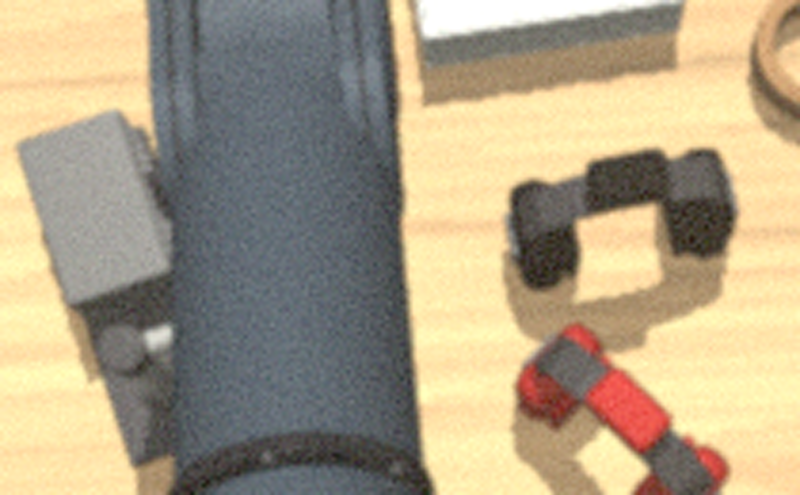

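The arm is out: the hub is at crop (123,345) and the bar runs to the right under the robot. The black pair is unmoved, pad at (627,180). From the tip pixels, the fingers really end about 30 mm short of the TCP. I'll go above the pad and grip along the ears' y axis, so the fingers open clear of the peg and beside the bar.

Request:
jog_arm(
  claw=[1,1,1,1,1,1,1,1,1,1],
  linear=[
    [-2,0,-1],
    [-5,0,-1],
    [-8,-0.3,-1],
    [-11,-0.3,-1],
    [-14,-0.3,-1],
    [-17,-0.3,-1],
    [-18.8,-0.3,-1],
    [-18.8,-0.3,-1],
    [-18.8,-0.3,-1],
    [-18.8,-0.3,-1],
  ],
  rotation=[
    [0,0,0.14],
    [0,0,0.28],
    [0,0,0.42],
    [0,0,0.56],
    [0,0,0.7],
    [0,0,0.84],
    [0,0,0.98],
    [0,0,1.12],
    [0,0,1.26],
    [0,0,1.4],
  ],
)

```text
t: 9.8
tcp_pos: [0.5561, -0.1277, 0.2956]
ee_rot: [-0.0, 0.975, 0.223, 0.0]
force: [0.1, -0.2, -0.5]
gripper_width: 0.0853
gripper_force: 0.0
```

Request:
jog_arm(
  claw=[1,1,1,1],
  linear=[
    [0,0,2],
    [0,0,4],
    [0,0,4],
    [0,0,4],
  ],
  rotation=[
    [0,0,0.14],
    [0,0,0.24],
    [0,0,0.24],
    [0,0,0.24],
  ],
)

```text
t: 10.2
tcp_pos: [0.5563, -0.1275, 0.2557]
ee_rot: [0.0, 0.994, 0.11, -0.0]
force: [0.3, -0.8, 0.6]
gripper_width: 0.0851
gripper_force: 0.0
```

```bash
python3 - <<'E'
from h import *
delta([.5562,-.1282,.13],-77.5)
s,M,p=tcp();c=shot("wrist","w3.png");print(wproj(c,[.5562,-.1282,.186],M,p))
sc=shot("scene","sc3.png")
cv2.imwrite("pics/v6.png",np.hstack([cv2.convertScaleAbs(c["img"],alpha=1.5),cv2.resize(cv2.convertScaleAbs(sc["img"][130:310,190:290],alpha=2),(233,420))])[:,:,::-1])
E
```

```text
t 10.2 tcp [ 0.5563 -0.1275  0.2557] yaw -77.4 lin [-0.02  0.07 12.57] rotz 0.002 F [ 0.3 -0.8  0.6]
(np.float64(281.0746051588236), np.float64(208.37452008722067))
```

View pics/v6.png

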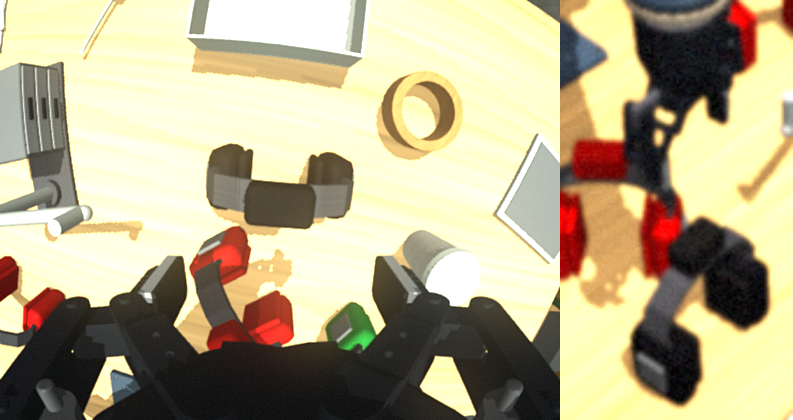

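The wrist view shows the black pad spanning about u 244–315, v 181–228, centred between the fingers. I'll check its fore-aft offset.

```bash
python3 - <<'E'
from h import *
s,M,p=tcp();c=np.load("pics/w3.npz");c={k:c[k] for k in c}
pad=np.array([.5562,-.1282,0]);a=np.radians(12.5);ex=np.array([np.cos(a),np.sin(a),0]);ey=np.array([-ex[1],ex[0],0])
for x,z in ((.017,.186),(-.017,.186),(.017,.154),(-.017,.154)):
    print(x,z,[np.round(wproj(c,pad+ex*x+ey*y+[0,0,z],M,p)) for y in (-.028,0,.028)])
print(M[:,0].round(2))
g=cv2.cvtColor(c["img"],cv2.COLOR_RGB2GRAY);print(g[170:240:2,280]);print(g[212,230:330:3])
E
```

```text
0.017 0.186 [array([317., 187.]), array([280., 187.]), array([244., 187.])]
-0.017 0.186 [array([316., 229.]), array([280., 230.]), array([245., 229.])]
0.017 0.154 [array([313., 180.]), array([280., 180.]), array([248., 180.])]
-0.017 0.154 [array([312., 218.]), array([280., 218.]), array([249., 218.])]
[0.98 0.22 0.  ]
[204 204 203 201 206 211  89  43  43  49  47  49  51  50  48  51  49  50
  49  49  48  49  49  51  51  52  52  52  50 157 217 217 220 217 216]
[145 146 142 137 123  45  48  50  52  49  48  49  47  49  48  50  50  49
  50  51  50  51  52  50  55  53  51  50  71  91  88  87  85  86]
```

The pad estimate is right to within 2 mm. Descend.

Request:
jog_arm(
  claw=[1,1,1,1,1,1,1,1,1],
  linear=[
    [0,0,2],
    [0,0,4],
    [0,0,6],
    [0,0,8],
    [0,0,9.5],
    [0,0,10.5],
    [0,0,11.5],
    [0,0,12.4],
    [0,0,12.4],
  ],
  rotation=[
    [0,0,0],
    [0,0,0],
    [0,0,0],
    [0,0,0],
    [0,0,0],
    [0,0,0],
    [0,0,0],
    [0,0,0],
    [0,0,0],
  ],
)

```text
t: 11.2
tcp_pos: [0.5559, -0.1273, 0.1303]
ee_rot: [-0.0, 0.994, 0.108, -0.001]
force: [1.3, 0.1, 0.3]
gripper_width: 0.0857
gripper_force: 0.0
```

Request:
jog_arm(
  claw=[0.3,0.3,0.3,0.2,0.1,-0.2,-1,-1,-1,-1],
  linear=[
    [0,0,0],
    [0,0,0],
    [0,0,0],
    [0,0,0],
    [0,0,0],
    [0,0,0],
    [0,0,0],
    [0,0,0],
    [0,0,0],
    [0,0,0],
  ],
  rotation=[
    [0,0,0],
    [0,0,0],
    [0,0,0],
    [0,0,0],
    [0,0,0],
    [0,0,0],
    [0,0,0],
    [0,0,0],
    [0,0,0],
    [0,0,0],
  ],
  grip_force=40,
)

```text
t: 12.2
tcp_pos: [0.5568, -0.1278, 0.132]
ee_rot: [0.0, 0.994, 0.108, 0.001]
force: [-0.7, 0.1, 5.4]
gripper_width: 0.0564
gripper_force: 40.3
```

Gripped at 56 mm, which is the pad's y width. Lift high enough to clear everything; meanwhile the top camera can measure the bar.

Request:
jog_arm(
  claw=[-1,-1,-1,-1,-1,-1,-1,-1,-1,-1],
  linear=[
    [0,0,-0.5],
    [0,0,-1.5],
    [0,0,-3.5],
    [0,0,-6],
    [0,0,-9],
    [0,0,-12],
    [0,0,-15],
    [0,0,-18],
    [0,0,-21],
    [0,0,-23],
  ],
  rotation=[
    [0,0,0],
    [0,0,0],
    [0,0,0],
    [0,0,0],
    [0,0,0],
    [0,0,0],
    [0,0,0],
    [0,0,0],
    [0,0,0],
    [0,0,0],
  ],
)

```text
t: 13.2
tcp_pos: [0.5561, -0.1281, 0.3639]
ee_rot: [0.0, 0.994, 0.108, 0.001]
force: [-0.1, -0.3, -2.8]
gripper_width: 0.0562
gripper_force: 42.3
```

```bash
python3 - <<'E'
from h import *
s,M,p=tcp();print(p,s["gripper_width"],s["force"],s["wrist_torque"])
t=shot("top","top3.png");im=t["img"].astype(float);sat=im[:,:,0]-im[:,:,2]
sat=cv2.GaussianBlur(sat.astype(np.float32),(3,3),0)
piv=np.array([.461,.2155]);a=np.radians(-74);u=np.array([np.cos(a),np.sin(a)]);n=np.array([-u[1],u[0]])
for r in (.04,.06,.08,.10,.12,.14,.16):
    v=[]; L=np.arange(-.03,.031,.003)
    for l in L:
        q=proj(t,[*(piv+u*r+n*l),.172]);v.append(float(cv2.getRectSubPix(sat,(1,1),(float(q[0]),float(q[1])))[0,0]))
    v=np.array(v);w=np.clip(np.percentile(v,85)-v,0,None);w[w<.5*w.max()]=0
    print(r,"lat offset",(w@L/w.sum()).round(4),v.astype(int))
y=cv2.convertScaleAbs(t["img"][150:280,130:340],alpha=2)
cv2.imwrite("pics/v7.png",cv2.resize(y,(800,495),interpolation=2)[:,:,::-1])
E
```

```text
[ 0.55613136 -0.12805554  0.36389675] 0.0561888582780623 [-0.05433298 -0.27463281 -2.83019629] [-0.02227315 -0.12146729 -0.01888044]
0.04 lat offset -0.0143 [3 3 3 3 3 3 3 3 4 5 6 6 6 5 3 4 4 4 5 5 5]
0.06 lat offset 0.0 [34 35 35 38 39 39 38 27 13  6  5  6 13 24 35 38 39 40 41 42 43]
0.08 lat offset 0.0002 [33 43 46 47 47 48 46 36 19  7  4  6 13 28 41 45 47 49 49 49 48]
0.1 lat offset -0.0117 [-7 -1 12 31 44 49 47 36 19  7  5  7 13 28 41 47 49 48 46 44 43]
0.12 lat offset -0.0149 [-8 -8 -7 -4  6 25 38 34 19  8  5  6 13 29 44 48 46 44 43 43 45]
0.14 lat offset -0.0139 [-7 -7 -7 -7 -6  0 11 18 13  6  4  6 12 26 39 44 43 43 44 47 49]
0.16 lat offset -0.0124 [-8 -8 -8 -7 -6 -4  0  4  5  5  4  4  8 18 29 37 43 47 50 51 51]
```

The bar measures exactly on the predicted line (lateral offset 0.0–0.2 mm, direction −74°). Carry and turn.

Request:
jog_arm(
  claw=[-1,-1,-1,-1,-1,-1,-1,-1,-1,-1],
  linear=[
    [0,-0.5,-0.5],
    [0,-1.5,-1],
    [-0.1,-3,-1],
    [-0.2,-4.5,-1],
    [-0.3,-6,-1],
    [-0.4,-7.5,-1],
    [-0.5,-9,-1],
    [-0.5,-10.5,-1],
    [-0.6,-12,-1],
    [-0.6,-13,-1],
  ],
  rotation=[
    [0,0,-0.04],
    [0,0,-0.12],
    [0,0,-0.2],
    [0,0,-0.3],
    [0,0,-0.4],
    [0,0,-0.5],
    [0,0,-0.6],
    [0,0,-0.7],
    [0,0,-0.76],
    [0,0,-0.8],
  ],
)

```text
t: 14.25
tcp_pos: [0.5216, -0.0003, 0.3703]
ee_rot: [-0.001, 0.873, 0.489, -0.001]
force: [-0.4, 0.5, -2.5]
gripper_width: 0.056
gripper_force: 42.4
```

```bash
python3 - <<'E'
from h import *
delta([.4913,.1098,.374],16)
E
```

```text
t 14.25 tcp [ 5.216e-01 -3.000e-04  3.703e-01] yaw -31.5 lin [ 7.8  -8.34 -0.36] rotz -0.829 F [-0.4  0.5 -2.5]
```

Request:
jog_arm(
  claw=[-1,-1,-1,-1,-1,-1,-1,-1,-1,-1],
  linear=[
    [0.5,-0.5,-0.2],
    [1.5,-1.6,-0.3],
    [2.5,-2.7,-0.4],
    [3.5,-3.8,-0.4],
    [4.5,-4.9,-0.4],
    [5.5,-6,-0.4],
    [6.5,-7,-0.4],
    [7.3,-7.8,-0.4],
    [7.8,-8.3,-0.4],
    [7.8,-8.3,-0.4],
  ],
  rotation=[
    [0,0,-0.05],
    [0,0,-0.15],
    [0,0,-0.25],
    [0,0,-0.35],
    [0,0,-0.45],
    [0,0,-0.55],
    [0,0,-0.65],
    [0,0,-0.75],
    [0,0,-0.8],
    [0,0,-0.83],
  ],
)

```text
t: 15.25
tcp_pos: [0.4927, 0.109, 0.3749]
ee_rot: [-0.0, 0.602, 0.799, -0.0]
force: [-0.2, 0.9, -3.0]
gripper_width: 0.0563
gripper_force: 42.4
```

```bash
python3 - <<'E'
from h import *
delta([.4913,.1098,.17],16)
c=shot("wrist","w5.png");s=shot("scene","sc5.png")
cv2.imwrite("pics/v8.png",np.hstack([cv2.convertScaleAbs(c["img"],alpha=1.4)[:,80:480],cv2.resize(cv2.convertScaleAbs(s["img"][60:240,230:400],alpha=2),(396,420))])[:,:,::-1])
print(observe()["wrist_torque"])
E
```

```text
t 15.25 tcp [0.4927 0.109  0.3749] yaw 16.0 lin [ 0.11 -0.1  20.49] rotz 0.001 F [-0.2  0.9 -3. ]
[-0.04149422  0.03134649 -0.00019805]
```

Request:
jog_arm(
  claw=[-1,-1,-1,-1,-1,-1,-1,-1,-1,-1],
  linear=[
    [0.1,-0.1,1],
    [0.1,-0.1,3],
    [0.1,-0.1,5],
    [0.1,-0.1,7.5],
    [0.1,-0.1,10],
    [0.1,-0.1,12.5],
    [0.1,-0.1,15],
    [0.1,-0.1,17],
    [0.1,-0.1,18.5],
    [0.1,-0.1,19],
  ],
  rotation=[
    [0,0,0],
    [0,0,0],
    [0,0,0],
    [0,0,0],
    [0,0,0],
    [0,0,0],
    [0,0,0],
    [0,0,0],
    [0,0,0],
    [0,0,0],
  ],
)

```text
t: 16.35
tcp_pos: [0.4905, 0.108, 0.1832]
ee_rot: [-0.001, 0.604, 0.797, -0.001]
force: [-0.8, -0.6, -2.8]
gripper_width: 0.0559
gripper_force: 42.4
```

Request:
jog_arm(
  claw=[-1,-1,-1,-1,-1,-1],
  linear=[
    [0,0,0.3],
    [0,0,0.6],
    [0,0,0.9],
    [0,0,1.2],
    [0,0,1.5],
    [0,0,1.5],
  ],
  rotation=[
    [0,0,0],
    [0,0,0],
    [0,0,0],
    [0,0,0],
    [0,0,0],
    [0,0,0],
  ],
)

```text
t: 16.95
tcp_pos: [0.4915, 0.1088, 0.1697]
ee_rot: [-0.0, 0.603, 0.798, -0.0]
force: [1.0, 0.8, -2.8]
gripper_width: 0.0563
gripper_force: 42.4
```

Not yet touching (Fz is still −2.8 N). Creep down.

Request:
jog_arm(
  claw=[-1,-1,-1,-1,-1,-1],
  linear=[
    [0,0,0.1],
    [0,0,0.2],
    [0,0,0.3],
    [0,0,0.4],
    [0,0,0.5],
    [0,0,0.5],
  ],
  rotation=[
    [0,0,0],
    [0,0,0],
    [0,0,0],
    [0,0,0],
    [0,0,0],
    [0,0,0],
  ],
)

```text
t: 17.55
tcp_pos: [0.4916, 0.1088, 0.1649]
ee_rot: [-0.0, 0.603, 0.798, -0.0]
force: [-0.3, -0.2, -2.2]
gripper_width: 0.0561
gripper_force: 42.4
```

Request:
jog_arm(
  claw=[-1,-1,-1,-1],
  linear=[
    [0,0,0.1],
    [0,0,0.2],
    [0,0,0.2],
    [0,0,0.2],
  ],
  rotation=[
    [0,0,0],
    [0,0,0],
    [0,0,0],
    [0,0,0],
  ],
)

```text
t: 17.95
tcp_pos: [0.4917, 0.1088, 0.163]
ee_rot: [-0.0, 0.603, 0.798, -0.0]
force: [0.1, -0.2, -3.2]
gripper_width: 0.0562
gripper_force: 42.4
```

Request:
jog_arm(
  claw=[-1,-1,-1,-1],
  linear=[
    [0,0,0.1],
    [0,0,0.2],
    [0,0,0.2],
    [0,0,0.2],
  ],
  rotation=[
    [0,0,0],
    [0,0,0],
    [0,0,0],
    [0,0,0],
  ],
)

```text
t: 18.35
tcp_pos: [0.4923, 0.109, 0.1618]
ee_rot: [0.0, 0.603, 0.798, 0.001]
force: [-1.8, -0.4, 6.5]
gripper_width: 0.0561
gripper_force: 43.2
```

Request:
jog_arm(
  claw=[-1,-1,-1],
  linear=[
    [0,0,0.1],
    [0,0,0.1],
    [0,0,0.1],
  ],
  rotation=[
    [0,0,0],
    [0,0,0],
    [0,0,0],
  ],
)

```text
t: 18.65
tcp_pos: [0.4931, 0.1092, 0.1617]
ee_rot: [0.001, 0.603, 0.798, 0.002]
force: [-1.6, 0.2, 15.4]
gripper_width: 0.0561
gripper_force: 43.7
```

It's resting on the bar. Ease off 1 mm and let go gradually.

Request:
jog_arm(
  claw=[-1,-1,0.34,0.38,0.42,0.5,0.6,0.8,1,1],
  linear=[
    [0,0,-0.1],
    [0,0,-0.15],
    [0,0,-0.15],
    [0,0,-0.15],
    [0,0,-0.15],
    [0,0,-0.15],
    [0,0,-0.15],
    [0,0,-0.15],
    [0,0,-0.15],
    [0,0,-0.15],
  ],
  rotation=[
    [0,0,0],
    [0,0,0],
    [0,0,0],
    [0,0,0],
    [0,0,0],
    [0,0,0],
    [0,0,0],
    [0,0,0],
    [0,0,0],
    [0,0,0],
  ],
  grip_force=20,
)

```text
t: 19.65
tcp_pos: [0.4916, 0.1088, 0.1615]
ee_rot: [0.0, 0.603, 0.798, -0.0]
force: [0.1, 0.5, -0.5]
gripper_width: 0.0857
gripper_force: 0.0
```

Request:
jog_arm(
  claw=[1,1,1,1,1,1,1,1,1,1],
  linear=[
    [0,0,0],
    [0,0,0],
    [0,0,-0.5],
    [0,0,-1],
    [0,0,-2],
    [0,0,-3],
    [0,0,-5],
    [0,0,-7],
    [0,0,-10],
    [0,0,-13],
  ],
  rotation=[
    [0,0,0],
    [0,0,0],
    [0,0,0],
    [0,0,0],
    [0,0,0],
    [0,0,0],
    [0,0,0],
    [0,0,0],
    [0,0,0],
    [0,0,0],
  ],
)

```text
t: 20.65
tcp_pos: [0.4915, 0.1086, 0.2934]
ee_rot: [0.0, 0.603, 0.798, 0.0]
force: [-0.2, 0.5, -0.3]
gripper_width: 0.0853
gripper_force: 0.0
```

```bash
python3 - <<'E'
from h import *
s,M,p=tcp();print(p,s["force"])
c=shot("wrist","w6.png");s=shot("scene","sc6.png")
cv2.imwrite("pics/v9.png",np.hstack([cv2.convertScaleAbs(c["img"],alpha=1.4)[:,80:480],cv2.resize(cv2.convertScaleAbs(s["img"][80:260,250:420],alpha=2),(396,420))])[:,:,::-1])
print(proj(s,[.4913,.1098,.216]),wproj(c,[.4913,.1098,.216],M,p))
E
```

```text
[0.4914561  0.10857545 0.29344419] [-0.15541795  0.51927219 -0.32874195]
[299.23749956 156.39946338] (np.float64(279.6178577094073), np.float64(205.2250744412574))
```

View pics/v9.png

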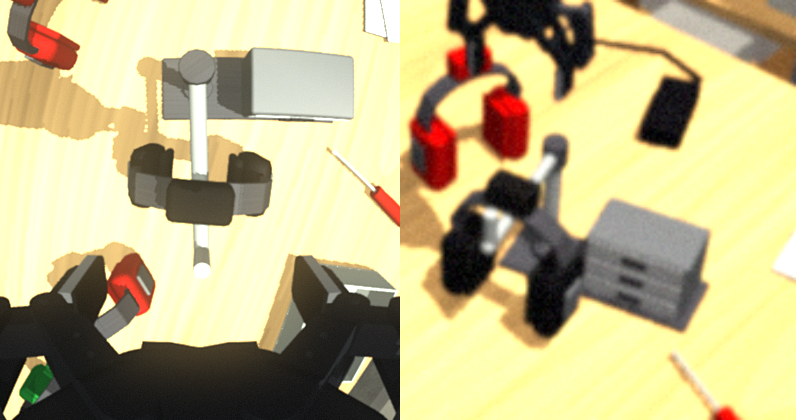

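The wrist view shows the black pair hanging level over the bar's middle: pad at (200,200), a cup on each side, peg at (203,268), arm square to the plate. Nothing else has moved. I'll settle, check that it's still, and hand in.

Request:
jog_arm(
  claw=[1,1,1,1,1,1,1,1,1,1],
  linear=[
    [0,0,-1],
    [0,0,-3],
    [0,0,-5],
    [0,0,-5],
    [0,0,-5],
    [0,0,-5],
    [0,0,-5],
    [0,0,-5],
    [0,0,-5],
    [0,0,-5],
  ],
  rotation=[
    [0,0,0],
    [0,0,0],
    [0,0,0],
    [0,0,0],
    [0,0,0],
    [0,0,0],
    [0,0,0],
    [0,0,0],
    [0,0,0],
    [0,0,0],
  ],
)

```text
t: 21.75
tcp_pos: [0.4916, 0.1088, 0.3413]
ee_rot: [-0.0, 0.603, 0.798, -0.0]
force: [0.1, -0.1, 0.5]
gripper_width: 0.0852
gripper_force: 0.0
```

```bash
python3 - <<'E'
from h import *
a=np.load("pics/sc6.npz")["img"];b=shot("scene","sc7.png")["img"]
d=cv2.absdiff(a,b).max(2)[150:240,265:345];print("changed px",(d>40).sum())
r=workorder.sign_off();print(r)
E
```

```text
changed px 10
the job is handed in; nothing more can be done
None
```

The job is handed in at about 22 s: the arm is out against its stop, and the black ear defenders hang still over the middle of the bar, with a cup on each side and the gripper clear.

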